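Close the recessed vent of an insulated food carrier

ROBOT

A 6-joint arm with a two-finger parallel gripper is mounted at the origin on the work surface. World frame = base frame: x ahead of the robot, y to its left, z up, the work surface at z = 0. Lengths are in m, angles in rad, forces in N, time in s.
With the tool pointing down it reaches from about 0.25 to 0.725 m from the base axis. Payload 4 kg.
Tool frame: the origin (TCP) lies at the very end of the fingers, on their centre line; the grasp point (between the pads) lies 19 mm behind it; z points along the fingers, y is the line along which they close (so a half turn about z gives the same grasp; the last joint's range is limited). The gripper opens to 85 mm and grips with 20 to 120 N. Pads are 22 mm wide; open, the fingers measure 114 mm over their backs; the gripper's body (76 mm by 85 mm) begins 54 mm behind the grasp point. The pads swing forward as they close: fully open they stand 13 mm farther back than shut.
Start: joints at [0, 0.241, 0.005, 1.335, 0, 1.571], TCP at [0.5, -0, 0.231] pointing down, gripper open.
Joint ranges: [-2.72, 2.72], [-1.05, 1.87], [-1.09, 1.28], [-1.99, 2.15], [-1.42, 1.44], [-3.14, 3.14]. Speed limits (rad/s): [2.79, 2.79, 3.14, 3.14, 3.14, 3.14].

INTERFACE

Orientations are given as a unit quaternion [x, y, z, w].
In Python, from workcell import bot, vision, workorder gives the robot as it stands.
- The arm moves only by the shell command python3 -m creep 'ROWS' [OPENING]. ROWS is JSON, a list of rows, each a list of 2 entries, a list of its own where there are three numbers: the shift along the tool's x, y, z in mm, then the turn, a rotation vector about the tool's x, y, z in rad. In form: [[[dx, dy, dz], [wx, wy, wz]], ...]. A call has 1 to 12 rows; each row shifts and turns the commanded pose from where the row before left it, along the tool's axes as they then stand; what a row does not reach is not made up. A row lasts 1/8 s, in which the tool goes at most 62.5 mm and 10.7 degrees, less where a joint would pass 70% of its speed; a pose out of reach is approached as far as the arm can. A call is refused whole if a number of a shift passes 62.5 or a number of a turn 0.188, either way. A call with a gripper value outside its range is refused whole. OPENING is the finger opening in mm, from 0 to 85.4, set as the call begins (- or left out, the last holds). The fingers move at their own pace and stop on an object; the grip force is fixed at half the most. Time passes only in rows, so rows that do not move let the fingers close. It gives the time, the measured TCP pose, the force, the opening and the grip force at its end, in the units of the state.
- bot.get_obs(): the state, without advancing time (a new reading comes with each control period).
- vision.camera(name): name is "scene" or "side" or "wrist"; returns a dict with "image" (480x640x3 uint8, blue, green, red), "z_map" (480x640 float32, m along the optical axis (not along the pixel's ray), 0 where there is no reading), "K" (3x3 intrinsics, pixels), "k1" (the pictures are not rectified: a ray, as slopes to the right and down, at radius r is drawn at 1 + k1 r^2 times it, then the intrinsics apply), "rvec" (rotation vector, rad) and "tvec" (3), from world to camera coordinates, as OpenCV has them; the wrist camera has in their place "tool_from_camera" (4x4, takes a point from camera to tool coordinates, whose origin is the TCP and whose axes are the flange's). Camera axes: x right, y down, z forward; pixel columns grow to the right and rows downward; lengths in m; the calibration is good to about 2 mm. A picture is of the moment at which its call begins: read the wrist's pose just before it.
- workorder.job_done(): hands the job in; it is judged then, once.
Trained networks look in a picture, given as the dict that the camera call returned (one of the last four; its "shot" number tells which), for a name from the list of things; names that differ only in an ending like _2 or _b are one class to them, and where a whole thing is asked for, a point or a joint stands for the part that bears it (a point fixed in the world has none). Each returns a list of dicts, best first, with "score" (0 to 1); they miss things now and then, are a little off and sometimes report something else, mostly with a low value. They report only what shows in the picture. A call takes as long as a camera call.
- vision.spot_in(picture, query): "position" ([column, row] in pixels, amid what is visible of it).
- vision.place_of(picture, query): "position" ([column, row] in pixels: a listed point, or the origin of a listed thing).
The state is a dict: "clock": time; "joint_pos": joint angles; "joint_vel": joint speeds; "tau": joint torques, N m; "eef_pos": TCP position; "tool_rot": TCP orientation; "ft_force": force on the tool from outside, world axes, zero at the start; "ft_torque": the same for the moment, N m; "grip_width": finger opening in m; "grasp_force": force on a finger pad.
Only numpy, scipy, OpenCV 4.12 (cv2) and the standard library are available. Lean on these libraries where they do the work, as an engineer would, in place of code of your own. Each camera call takes 0.05 s, during which the arm holds its last target. There are 200 camera calls.

TASK

Shut the vent of the insulated food carrier: slide its steel cover fully open, reach into the well and turn the sunken bar knob clockwise (seen from above) until you feel it stiffen clearly against its seal, snug but not crushed, then let go and slide the cover fully shut again. Do not lean on the lid or the well's rim, and leave everything else standing where it is.

Things in the scene. Friction and masses are not known exactly. Their poses are not given: they have to be found in the camera images.
- carrier: white insulated food box, fixed, 278 (x) by 338 (y) mm, 160 mm high to the top of its flat lid. Origin at the centre of its underside, on the table; z up, y along its long side. A round well, 87 mm wide, 42 mm deep, is sunk in the lid at x 0, y -60 mm. Two guide rails, 8 mm high, run along y on the lid at x 64 and -64 mm.
- carrier_lid: the white lid of the box with the well's wall and rim, fixed to the carrier (same origin and axes). It is a thin shell: no more than 25 N may be put on it by the hand or arm.
- well_mouth (a point): centre of the well's round mouth, level with the lid's top; axes as the carrier's
- cover (a joint): sliding steel cover plate over the well, 114 (x) by 98 (y) mm, 4 mm thick, its top 5 mm above the lid; value in m: 0 fully shut (end stop), 0.100 fully open (end stop). Opens along the carrier's +y; about 2 N of friction; stays where it is left. It may start slightly open.
- cover_tab (a point): centre of the top of the upright tab on the cover by which it is slid: 30 mm wide along the carrier's x, 10 mm thick along its y, 34 mm tall above the plate. When shut the tab stands 39 mm to the +y side of the well's centre; moves with the cover; axes as the carrier's
- vent_knob: black bar knob on the well's axis: an upright bar 40 mm long (its own x), 12 mm thick (its own y), 36 mm tall, on a disc 40 mm wide, 3 mm thick. Origin on the axis at the well's floor, 42 mm below the lid's top. Turns in place without rising or sinking; its start angle varies. Clockwise from above closes. More than one grasp may be needed.
- knob_top (a point): centre of the top of the knob's bar, 6 mm below the lid's top; axes as the knob's. Turning it takes 0.08 N m of friction; once its cam meets the seal the torque climbs 1.5 N m per radian. Snug: 0.16 to 0.35 N m; above 0.45 the seal is crushed. With the hand stopped, friction may act either way, so the reading is up to 0.16 N m lower. Let go, it springs back up to 0.2 rad and then holds by itself.
- vent_cam: cam peg under the knob, inside the box and out of sight, 12 mm off the axis, turning with the knob (same origin and axes). It swings against the vent's sprung seal, whose place differs from box to box and cannot be seen (met after 0.4 to 2.6 rad of turning): it must be felt through the knob. 0.11 N m on the seal is 10 N at the peg; 36 N crushes it.
- cup: steel cup, 60 mm wide, 60 mm high, standing on the far left corner of the carrier's lid; origin at the centre of its underside
- onion_a: peeled onion, 72 mm wide, on the white chopping board
- onion_b: another such onion on the board
- knife: kitchen knife lying on the board
- saucepan: saucepan, 160 mm wide, 85 mm high, with a long handle, on the table
- jar: jar, 68 mm wide, 100 mm high, on the table beyond the carrier
- spoon: steel spoon, 220 mm long, on the table

How it is judged:
On the way, in this order (a step that is already met when the one before it is completed fails the run):
1. the cover is slid fully open (value of joint cover above 0.092 m), for 0.2 s.
2. the knob is turned until its cam presses snugly on the seal (contact force between vent_cam and anything else above 6 N), for 0.2 s.
3. the cover is slid fully shut (value of joint cover below 0.004 m), for 0.2 s.
At the end, for the whole second after the job is handed in: the cam still presses on the seal with more than 4 N, the knob is at rest, and the cover is shut to within 4 mm of its stop (value of joint cover below 0.004 m and contact force between vent_cam and anything else above 4 N and angular speed of vent_knob below 0.05 rad/s); the robot touches nothing.
It fails at once if the seal is crushed (cam pressed on it with more than 36 N) (contact force between vent_cam and anything else above 36 N).
It fails at once if the lid or the well's rim is pushed with more than 25 N (contact force between any of the fingers, the arm and carrier_lid above 25 N).
It fails at once if another thing is disturbed (moved more than 30 mm) (distance of any of cup, onion_a, onion_b, knife, saucepan, jar, spoon from where it was at the start of the episode above 0.03 m).
It also fails if it takes over 72 s, if anything falls off the work surface, if the arm or the gripper's body presses on something with over 40 N, if the wrist force passes 120 N, or if a joint passes its speed limit or range.

## Working session

There is one attempt and no reset: what is moved stays moved. The work goes in short steps, Python scripts to look and compute and a shell command to move; the robot and the scene stay as the last step left them, time stands still between calls to the robot, and variables do not carry over. Pictures are saved under pics/ and viewed, at most 10 in all, crops included, and the job is handed in when it is done.

```bash
mkdir -p pics; cat > h.py <<'E'
import numpy as np, cv2
from scipy.spatial.transform import Rotation as R
from workcell import bot, vision, workorder
def Tcam(p, o=None):
    T=np.eye(4)
    if 'rvec' in p:
        T[:3,:3]=cv2.Rodrigues(np.array(p['rvec'],float))[0]; T[:3,3]=np.array(p['tvec']).ravel(); return np.linalg.inv(T)
    T[:3,:3]=R.from_quat(o['tool_rot']).as_matrix(); T[:3,3]=o['eef_pos']; return T@np.array(p['tool_from_camera'])
def ray(p,uv):
    D=np.array([p['k1'],0,0,0,0],float)
    return cv2.undistortPoints(np.array([[uv]],float),np.array(p['K'],float),D).ravel()
def at_z(p,uv,z,o=None):
    T=Tcam(p,o); d=T[:3,:3]@np.append(ray(p,uv),1); return T[:3,3]+d*(z-T[2,3])/d[2]
def depth(p,uv,o=None):
    c,r=np.round(uv).astype(int); w=p['z_map'][r-1:r+2,c-1:c+2]; w=w[w>0]
    if not len(w): return None
    T=Tcam(p,o); return T[:3,:3]@(np.append(ray(p,uv),1)*np.median(w))+T[:3,3]
def shot(n):
    o=bot.get_obs(); return o,vision.camera(n)
E
python3 - <<'E'
from h import *
np.set_printoptions(precision=4,suppress=True)
for n in ['scene','wrist','side']:
    o,p=shot(n); cv2.imwrite(f'pics/{n}0.png',p['image'])
    print(n,Tcam(p,o)[:3,3])
    for q,z in [('carrier',0),('well_mouth',.16),('cover_tab',.199),('cup',.16),('knob_top',.154)]:
        for d in vision.place_of(p,q)[:1]: print(q,d['score'],np.array(d['position']),at_z(p,d['position'],z,o),depth(p,d['position'],o) if 0<d['position'][0]<639 and 0<d['position'][1]<479 else '')
    # lid pixels: depth cloud z near .16
print(bot.get_obs()['ft_force'],bot.get_obs()['ft_torque'],bot.get_obs()['tool_rot'])
E
```

```text
scene [ 1.6206 -0.0938  0.9476]
well_mouth 0.83 [309.1 238.1] [0.5987 0.0362 0.16  ] [0.6053 0.0354 0.1651]
cover_tab 0.79 [326.6 221.6] [0.5942 0.0776 0.199 ] [0.5927 0.0778 0.1979]
cup 0.7 [390.6 236.6] [0.622  0.2232 0.16  ] [0.6486 0.2148 0.1809]
wrist [0.4998 0.0767 0.3734]
carrier 0.81 [399.6 103.1] [0.5701 0.0953 0.    ] [0.54   0.0873 0.1595]
well_mouth 0.66 [489.4 187.8] [0.5956 0.0405 0.16  ] [0.5934 0.0413 0.1648]
cover_tab 0.63 [495. 133.] [0.5773 0.0725 0.199 ] [0.5774 0.0725 0.1988]
side [ 0.399  -0.8422  1.2055]
well_mouth 0.98 [323.6 230.7] [0.588  0.0359 0.16  ] [0.5869 0.0308 0.1661]
cover_tab 0.97 [314.1 206.4] [0.5739 0.0808 0.199 ] [ 0.5574 -0.0062  0.2939]
cup 0.58 [325.9 174.5] [0.631  0.2204 0.16  ] [0.625  0.1929 0.187 ]
[ 0.8079 -0.1905  0.6402] [0.0243 0.0064 0.0415] [0.7071 0.7071 0.     0.    ]
```

View pics/scene0.png

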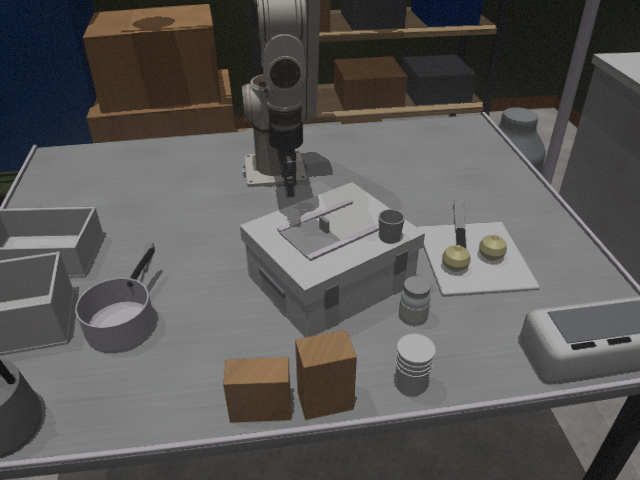

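View pics/wrist0.png

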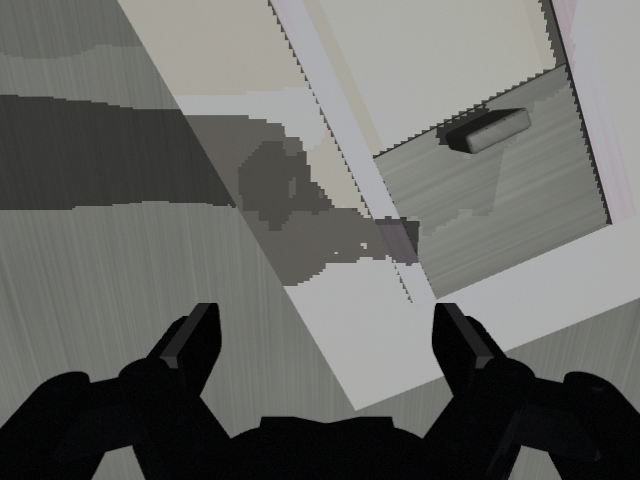

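The scene view shows the carrier turned roughly 25–30°, with the cover shut or nearly so. In the wrist view the tab is at (500,130), the lid corner at (355,410), and the plate's near edge runs from (435,298) to (610,222). I'll get the yaw and the cover position from these.

```bash
python3 - <<'E'
from h import *
np.set_printoptions(precision=4,suppress=True)
o,p=shot('wrist')
def ang(a,b,z,n):
    A,B=at_z(p,a,z,o),at_z(p,b,z,o); d=B-A; print(n,A,B,'ang',np.degrees(np.arctan2(d[1],d[0])))
ang((355,410),(122,5),.16,'lid left edge')
ang((355,410),(638,300),.16,'lid near edge')
ang((435,298),(610,223),.165,'plate near edge')
ang((468,152),(527,127),.199,'tab top near edge?')
ang((610,222),(567,70),.165,'plate right edge')
for n in ['scene','side','wrist']:
    o,p=shot(n); z=p['z_map']; v,u=np.nonzero(z>0); T=Tcam(p,o)
    xy=cv2.undistortPoints(np.stack([u,v],1).astype(float)[:,None],np.array(p['K'],float),np.array([p['k1'],0,0,0,0.])).reshape(-1,2)
    P=(np.c_[xy,np.ones(len(xy))]*z[v,u][:,None])@T[:3,:3].T+T[:3,3]
    m=(abs(P[:,2]-.16)<.006)&(abs(P[:,0]-.58)<.25)&(abs(P[:,1]-.09)<.28)
    r=cv2.minAreaRect(P[m,:2].astype(np.float32)*1000); print(n,m.sum(),r)
    m=(P[:,2]>.185)&(P[:,2]<.206)&(np.hypot(P[:,0]-.58,P[:,1]-.075)<.035)
    if m.sum()>5:
        print('tab',m.sum(),P[m].mean(0),cv2.minAreaRect(P[m,:2].astype(np.float32)*1000),np.percentile(P[m,2],95))
    m=(P[:,2]>.205)&(np.hypot(P[:,0]-.63,P[:,1]-.21)<.06); 
    if m.sum(): print('cup',P[m].mean(0))
E
```

```text
lid left edge [ 0.5206 -0.1208  0.16  ] [0.3951 0.1348 0.16  ] ang 116.14958356740465
lid near edge [ 0.5206 -0.1208  0.16  ] [ 0.7029 -0.033   0.16  ] ang 25.69697887316888
plate near edge [ 0.5687 -0.0289  0.165 ] [0.6684 0.0203 0.165 ] ang 26.21813215963735
tab top near edge? [0.5663 0.0639 0.199 ] [0.5921 0.0751 0.199 ] ang 23.481746336666905
plate right edge [0.6683 0.0209 0.165 ] [0.6265 0.1035 0.165 ] ang 116.83675528830416
scene 8888 ((570.564453125, 90.83837890625), (286.8609313964844, 342.79443359375), 26.494550704956055)
tab 75 [0.584  0.0722 0.1943] ((583.6181030273438, 72.77413940429688), (32.593814849853516, 13.120965957641602), 18.332786560058594) 0.1997925451921957
cup [0.6255 0.219  0.2141]
side 8474 ((570.7864379882812, 91.96466064453125), (282.55303955078125, 344.0828857421875), 26.15822982788086)
tab 45 [0.58   0.069  0.1935] ((581.011474609375, 69.11224365234375), (25.108062744140625, 7.205069065093994), 17.781513214111328) 0.20038669350739285
cup [0.6234 0.2193 0.2147]
wrist 127357 ((564.209228515625, 60.86772155761719), (240.4214324951172, 289.8875427246094), 26.42488670349121)
tab 1806 [0.5774 0.0738 0.1969] ((579.0067749023438, 73.59764862060547), (30.111679077148438, 10.547541618347168), 27.18635368347168) 0.19965535307385116
```

View pics/side0.png

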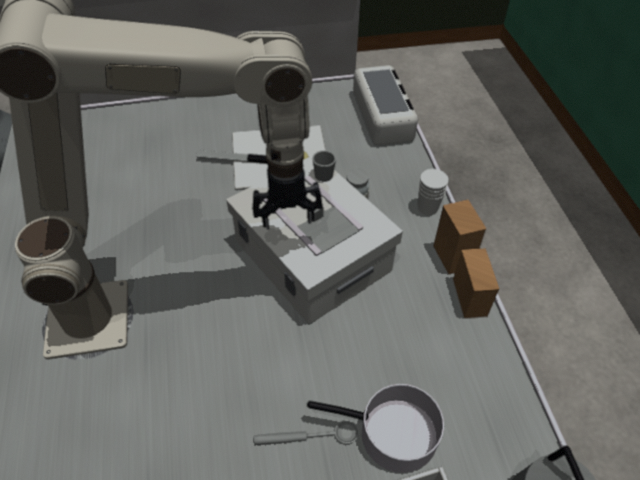

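```bash
python3 -m creep '[[[24,26,0],[0,0,0]],[[25,26,0],[0,0,0]],[[24,27,0],[0,0,0]],[[0,0,0],[0,0,0.185]],[[0,0,0],[0,0,0.185]],[[0,0,0],[0,0,0.185]],[[0,0,0],[0,0,0.185]],[[0,0,0],[0,0,0.185]],[[0,0,0],[0,0,0.185]],[[0,0,0],[0,0,0]],[[0,0,0],[0,0,0]]]' 85; python3 - <<'E'
from h import *
np.set_printoptions(precision=4,suppress=True)
o,p=shot('wrist'); print(o['eef_pos'],o['joint_pos'],o['tool_rot'],o['clock'])
Rm=R.from_quat(o['tool_rot']).as_matrix(); print('tool y yaw',np.degrees(np.arctan2(Rm[1,1],Rm[0,1])), Rm[:,2])
for d in vision.place_of(p,'cover_tab')[:2]: print(d['score'],d['position'],Rm.T@(at_z(p,d['position'],.199,o)-o['eef_pos']))
cv2.imwrite('pics/w1.png',p['image'])
E
```

```text
clock: 2.48
eef_pos: [0.579, 0.073, 0.2313]
tool_rot: [0.973, 0.23, -0.0, -0.0]
ft_force: [0.4, -0.7, -0.1]
grip_width: 0.0845
grasp_force: 0.0
[0.579  0.073  0.2313] [0.1254 0.4093 0.2425 1.4041 0.     2.8037] [ 0.9733  0.2296 -0.0001 -0.    ] 2.475
tool y yaw -63.451935781752276 [-0.0001  0.     -1.    ]
0.59 [326.4, 275.8] [ 0.0009 -0.0002  0.0323]
```

```bash
python3 -m creep '[[[0,0,20],[0,0,0]],[[0,0,20],[0,0,0]],[[0,0,14],[0,0,0]],[[0,0,0],[0,0,0]]]' && python3 -m creep '[[[0,0,0],[0,0,0]],[[0,0,0],[0,0,0]],[[0,0,0],[0,0,0]],[[0,0,0],[0,0,0]],[[0,0,0],[0,0,0]],[[0,0,0],[0,0,0]]]' 0
```

```text
clock: 3.08
eef_pos: [0.5782, 0.0729, 0.1761]
tool_rot: [0.974, 0.229, -0.001, -0.0]
ft_force: [0.3, -0.3, 0.8]
grip_width: 0.0853
grasp_force: 0.0
clock: 3.82
eef_pos: [0.5791, 0.073, 0.1778]
tool_rot: [0.974, 0.228, 0.0, 0.0]
ft_force: [-0.2, -0.6, 3.7]
grip_width: 0.0087
grasp_force: 59.7
```

```bash
python3 -m creep '[[[0,-8,0],[0,0,0]],[[0,-15,0],[0,0,0]],[[0,-15,0],[0,0,0]],[[0,-15,0],[0,0,0]],[[0,-15,0],[0,0,0]],[[0,-15,0],[0,0,0]],[[0,-10,0],[0,0,0]],[[0,-5,0],[0,0,0]],[[0,0,0],[0,0,0]],[[0,0,0],[0,0,0]]]'
```

```text
clock: 5.08
eef_pos: [0.5348, 0.1625, 0.1778]
tool_rot: [0.973, 0.229, 0.0, -0.001]
ft_force: [-1.4, -0.1, 5.7]
grip_width: 0.0085
grasp_force: 60.2
```

```bash
python3 -m creep '[[[0,-1,0],[0,0,0]],[[0,-1,0],[0,0,0]],[[0,0,0],[0,0,0]],[[0,0,0],[0,0,0]]]'
```

```text
clock: 5.58
eef_pos: [0.5348, 0.1625, 0.1777]
tool_rot: [0.974, 0.228, 0.001, 0.001]
ft_force: [1.3, -4.5, 4.6]
grip_width: 0.0087
grasp_force: 60.1
```

```bash
python3 -m creep '[[[0,0.5,0],[0,0,0]],[[0,0,0],[0,0,0]],[[0,0,0],[0,0,0]],[[0,0,0],[0,0,0]],[[0,0,0],[0,0,0]],[[0,0,-20],[0,0,0]],[[0,0,-30],[0,0,0]],[[0,45,-30],[0,0,0]],[[0,50,-30],[0,0,0]],[[0,45,0],[0,0,0]],[[0,0,0],[0,0,0]],[[0,0,0],[0,0,0]]]' 85; cat > look.py <<'E'
import sys
from h import *
np.set_printoptions(precision=4,suppress=True)
o,p=shot('wrist'); Rm=R.from_quat(o['tool_rot']).as_matrix(); print(o['eef_pos'],o['joint_pos'],o['ft_force'],o['ft_torque'],o['clock'])
for q,z in [('well_mouth',.16),('knob_top',.154),('cover_tab',.199)]:
    for d in vision.place_of(p,q)[:1]:
        w=at_z(p,d['position'],z,o); print(q,d['score'],d['position'],w,'tool mm',1000*(Rm.T@(w-o['eef_pos'])))
z=p['z_map']; v,u=np.nonzero(z>0); T=Tcam(p,o)
xy=cv2.undistortPoints(np.stack([u,v],1).astype(float)[:,None],np.array(p['K'],float),np.array([p['k1'],0,0,0,0.])).reshape(-1,2)
P=(np.c_[xy,np.ones(len(xy))]*z[v,u][:,None])@T[:3,:3].T+T[:3,3]
m=(P[:,2]>.148)&(P[:,2]<.1575)&(np.hypot(P[:,0]-.5974,P[:,1]-.0375)<.03)
if m.sum()>20:
    r=cv2.minAreaRect(P[m,:2].astype(np.float32)*1000); c=cv2.boxPoints(r); print('knob top',m.sum(),r,P[m,2].mean(),P[m].mean(0))
    e=max([c[1]-c[0],c[2]-c[1]],key=np.linalg.norm); print('bar yaw deg',np.degrees(np.arctan2(e[1],e[0]))%180,'tool y yaw',np.degrees(np.arctan2(Rm[1,1],Rm[0,1])))
cv2.imwrite(f'pics/{sys.argv[1]}.png',p['image'])
E
python3 look.py w2
```

```text
clock: 7.08
eef_pos: [0.5966, 0.0369, 0.2868]
tool_rot: [0.974, 0.228, -0.001, -0.0]
ft_force: [0.1, 0.9, 0.0]
grip_width: 0.0851
grasp_force: 0.0
[0.5966 0.0369 0.2868] [0.0614 0.4325 0.4202 1.5596 0.0005 2.7426] [0.1111 0.9202 0.0064] [-0.0097  0.0003  0.0616] 7.075
well_mouth 0.71 [324.7, 226.6] [0.5965 0.0387 0.16  ] tool mm [  0.8259  -1.5207 126.8238]
knob_top 0.74 [325.7, 223.2] [0.5978 0.0385 0.154 ] tool mm [  1.8982  -0.7627 132.8222]
cover_tab 0.76 [115.1, 241.2] [0.5355 0.1638 0.199 ] tool mm [   1.7235 -140.782    87.9543]
knob top 749 ((597.2257080078125, 38.38408279418945), (39.35945129394531, 11.95693588256836), 26.661012649536133) 0.15344320699571667 [0.5979 0.0387 0.1534]
bar yaw deg 26.66098 tool y yaw -63.62037763527637
```

View pics/w2.png

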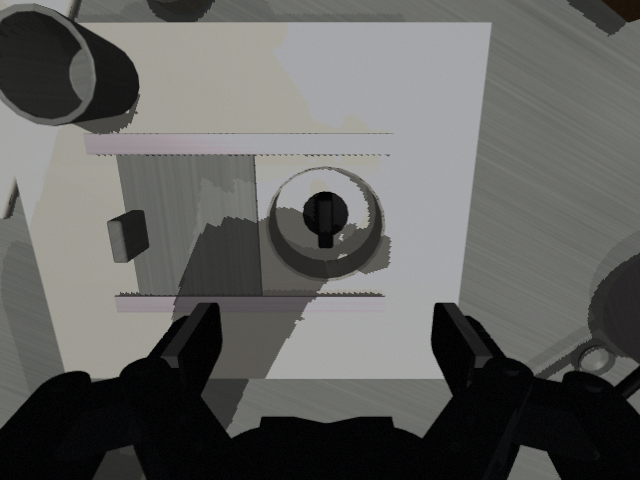

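The cover is fully open. The well is at (326,222) and the knob bar lies along the carrier's x, so it is square to the fingers. Joint 6 is near its upper limit, and a clockwise turn raises it, so I'll do a half turn backwards first.

```bash
python3 -m creep '[[[0,0,0],[0,0,-0.185]],[[0,0,0],[0,0,-0.185]],[[0,0,0],[0,0,-0.185]],[[0,0,0],[0,0,-0.185]],[[0,0,0],[0,0,-0.185]],[[0,0,0],[0,0,-0.185]],[[0,0,0],[0,0,-0.185]],[[0,0,0],[0,0,-0.185]],[[0,0,0],[0,0,-0.185]],[[0,0,0],[0,0,-0.185]],[[0,0,0],[0,0,-0.185]],[[0,0,0],[0,0,-0.185]]]' 34 >/dev/null; python3 -m creep '[[[0,0,0],[0,0,-0.185]],[[0,0,0],[0,0,-0.185]],[[0,0,0],[0,0,-0.185]],[[0,0,0],[0,0,-0.185]],[[0,0,0],[0,0,-0.18]],[[0,0,30],[0,0,0]],[[0,0,30],[0,0,0]],[[0,0,0],[0,0,0]],[[0,0,0],[0,0,0]]]'; python3 look.py w3
```

```text
clock: 9.9
eef_pos: [0.5974, 0.0373, 0.2286]
tool_rot: [-0.228, 0.974, -0.0, 0.001]
ft_force: [-0.4, -0.2, 0.7]
grip_width: 0.0346
grasp_force: 0.0
[0.5974 0.0373 0.2286] [ 0.0624  0.44    0.2824  1.4117  0.     -0.3977] [-0.3735 -0.1827  0.6691] [ 0.0062 -0.0424  0.0537] 9.9
well_mouth 0.85 [326.9, 249.8] [0.595  0.0369 0.16  ] tool mm [ 2.3901  0.7247 68.5556]
knob_top 0.88 [329.5, 250.6] [0.5966 0.0396 0.154 ] tool mm [-0.2525  2.3772 74.5583]
cover_tab 0.91 [597.1, 281.3] [0.5364 0.1631 0.199 ] tool mm [ -1.1561 139.739   29.4854]
knob top 1135 ((596.2935180664062, 38.15624237060547), (39.60226058959961, 11.91291618347168), 26.733163833618164) 0.15349668801920188 [0.5951 0.0378 0.1535]
bar yaw deg 26.733133 tool y yaw 116.36405674732096
```

```bash
python3 -m creep '[[[0,1,25],[0,0,0]],[[0,0,25],[0,0,0]],[[0,0,15],[0,0,0]],[[0,0,10],[0,0,0]],[[0,0,8],[0,0,0]],[[0,0,8],[0,0,0]],[[0,0,6],[0,0,0]],[[0,0,0],[0,0,0]],[[0,0,0],[0,0,0]],[[0,0,0],[0,0,0]]]'; python3 -c "
from h import *
o=bot.get_obs();print(o['ft_force'],o['ft_torque'],o['tau'])"
```

```text
clock: 11.35
eef_pos: [0.5969, 0.0377, 0.1307]
tool_rot: [-0.228, 0.974, -0.0, 0.0]
ft_force: [0.3, 0.0, -0.3]
grip_width: 0.034
grasp_force: 0.0
[ 0.25337774  0.002344   -0.30348789] [ 0.00908178 -0.02013484 -0.04862783] [-3.44339305e-04 -4.76671743e+01  2.41041684e+01 -1.02578037e-03
 -1.79387230e-04 -6.04676469e-07]
```

```bash
cat > tq.py <<'E'
from h import *
a=[]
for i in range(3):
    o=bot.get_obs(); a.append([*o['ft_torque'],o['tau'][5],*o['ft_force']]); 
    if i<2: vision.camera('wrist')
Rm=R.from_quat(o['tool_rot']).as_matrix()
print('t %.2f toolyaw %.4f j6 %.3f'%(o['clock'],np.arctan2(Rm[1,1],Rm[0,1]),o['joint_pos'][5]),'pos',np.round(o['eef_pos'],4),'\ntorque z, tau6:',np.round(np.array(a)[:,[2,3]],3).tolist(),'F',np.round(np.mean(a,0)[4:],1))
E
python3 -m creep '[[[0,0,0],[0,0,0]],[[0,0,0],[0,0,0]],[[0,0,0],[0,0,0]],[[0,0,0],[0,0,0]],[[0,0,0],[0,0,0]]]' 0; python3 tq.py; python3 -m creep '[[[0,0,0],[0,0,0.05]],[[0,0,0],[0,0,0.05]],[[0,0,0],[0,0,0]]]'; python3 tq.py
```

```text
clock: 11.98
eef_pos: [0.5966, 0.0379, 0.1307]
tool_rot: [-0.228, 0.974, 0.0, 0.0]
ft_force: [-2.2, 2.2, 5.2]
grip_width: 0.0111
grasp_force: 60.5
t 12.07 toolyaw 2.0301 j6 -0.396 pos [0.5966 0.0379 0.1307] 
torque z, tau6: [[-0.031, -0.044], [-0.033, -0.044], [0.028, -0.044]] F [-2.4  1.9  5. ]
clock: 12.45
eef_pos: [0.5966, 0.0379, 0.1307]
tool_rot: [-0.179, 0.984, 0.0, 0.0]
ft_force: [-1.9, 1.4, 5.1]
grip_width: 0.0105
grasp_force: 60.6
t 12.55 toolyaw 1.9301 j6 -0.296 pos [0.5966 0.0379 0.1308] 
torque z, tau6: [[-0.088, -0.019], [-0.062, -0.068], [-0.117, -0.077]] F [-1.8  1.6  5.1]
```

```bash
for i in 1 2 3; do python3 -m creep '[[[0,0,0],[0,0,0.03]],[[0,0,0],[0,0,0.03]]]' >/dev/null; python3 tq.py; done
```

```text
t 12.90 toolyaw 1.8699 j6 -0.236 pos [0.5966 0.0379 0.1307] 
torque z, tau6: [[0.128, -0.103], [-0.031, 0.083], [-0.12, 0.014]] F [-2.5  1.9  5.4]
t 13.25 toolyaw 1.8099 j6 -0.176 pos [0.5966 0.038  0.1307] 
torque z, tau6: [[0.125, -0.103], [-0.052, 0.083], [-0.08, 0.015]] F [-2.3  2.4  5.4]
t 13.60 toolyaw 1.7500 j6 -0.116 pos [0.5966 0.038  0.1307] 
torque z, tau6: [[0.141, -0.103], [-0.012, 0.083], [-0.097, 0.015]] F [-2.5  2.3  5.3]
```

```bash
cat >> tq.py <<'E'
import sys
a=np.array(a)
sys.exit(int(a[0,2]>.2 or abs(a[2,3]-.015)>.03 or a[2,2]>-.01))
E
python3 -m creep '[[[0,0,0],[0,0,0.03]],[[0,0,0],[0,0,0.03]]]' >/dev/null && python3 tq.py && python3 -m creep '[[[0,0,0],[0,0,0.03]],[[0,0,0],[0,0,0.03]]]' >/dev/null && python3 tq.py && python3 -m creep '[[[0,0,0],[0,0,0.03]],[[0,0,0],[0,0,0.03]]]' >/dev/null && python3 tq.py && python3 -m creep '[[[0,0,0],[0,0,0.03]],[[0,0,0],[0,0,0.03]]]' >/dev/null && python3 tq.py && python3 -m creep '[[[0,0,0],[0,0,0.03]],[[0,0,0],[0,0,0.03]]]' >/dev/null && python3 tq.py && python3 -m creep '[[[0,0,0],[0,0,0.03]],[[0,0,0],[0,0,0.03]]]' >/dev/null && python3 tq.py
```

```text
t 13.95 toolyaw 1.6900 j6 -0.056 pos [0.5966 0.038  0.1307] 
torque z, tau6: [[0.108, -0.103], [-0.02, 0.083], [-0.08, 0.015]] F [-2.3  1.9  5.2]
t 14.30 toolyaw 1.6300 j6 0.004 pos [0.5966 0.038  0.1307] 
torque z, tau6: [[0.079, -0.103], [-0.051, 0.083], [0.022, 0.014]] F [-2.1  2.2  5.7]
```

```bash
sed -i 's/^sys.exit.*/sys.exit(int(a[:,2].mean()>.055 or abs(a[2,3]-.015)>.025))/' tq.py
python3 -m creep '[[[0,0,0],[0,0,0.03]],[[0,0,0],[0,0,0.03]]]' >/dev/null && python3 tq.py && python3 -m creep '[[[0,0,0],[0,0,0.03]],[[0,0,0],[0,0,0.03]]]' >/dev/null && python3 tq.py && python3 -m creep '[[[0,0,0],[0,0,0.03]],[[0,0,0],[0,0,0.03]]]' >/dev/null && python3 tq.py && python3 -m creep '[[[0,0,0],[0,0,0.03]],[[0,0,0],[0,0,0.03]]]' >/dev/null && python3 tq.py && python3 -m creep '[[[0,0,0],[0,0,0.03]],[[0,0,0],[0,0,0.03]]]' >/dev/null && python3 tq.py && python3 -m creep '[[[0,0,0],[0,0,0.03]],[[0,0,0],[0,0,0.03]]]' >/dev/null && python3 tq.py && python3 -m creep '[[[0,0,0],[0,0,0.03]],[[0,0,0],[0,0,0.03]]]' >/dev/null && python3 tq.py && python3 -m creep '[[[0,0,0],[0,0,0.03]],[[0,0,0],[0,0,0.03]]]' >/dev/null && python3 tq.py
```

```text
t 14.65 toolyaw 1.5700 j6 0.064 pos [0.5966 0.038  0.1307] 
torque z, tau6: [[0.124, -0.103], [0.017, 0.083], [-0.131, 0.014]] F [-1.6  2.2  5.8]
t 15.00 toolyaw 1.5100 j6 0.124 pos [0.5966 0.038  0.1307] 
torque z, tau6: [[0.099, -0.103], [-0.037, 0.083], [-0.038, 0.014]] F [-2.4  2.4  5.6]
t 15.35 toolyaw 1.4500 j6 0.184 pos [0.5966 0.038  0.1307] 
torque z, tau6: [[0.079, -0.103], [0.009, 0.083], [-0.059, 0.014]] F [-1.6  2.1  4.8]
t 15.70 toolyaw 1.3900 j6 0.244 pos [0.5966 0.0381 0.1307] 
torque z, tau6: [[0.07, -0.103], [-0.035, 0.083], [-0.038, 0.014]] F [-2.4  2.7  5.6]
t 16.05 toolyaw 1.3300 j6 0.304 pos [0.5966 0.0381 0.1307] 
torque z, tau6: [[0.106, -0.103], [0.038, 0.083], [-0.034, 0.014]] F [-2.2  2.3  5.2]
t 16.40 toolyaw 1.2700 j6 0.364 pos [0.5966 0.0381 0.1307] 
torque z, tau6: [[0.064, -0.103], [-0.075, 0.083], [-0.152, 0.014]] F [-2.2  2.2  5.2]
t 16.75 toolyaw 1.2101 j6 0.424 pos [0.5966 0.0381 0.1307] 
torque z, tau6: [[0.098, -0.103], [-0.017, 0.083], [-0.107, 0.014]] F [-2.3  2.2  4.7]
t 17.10 toolyaw 1.1500 j6 0.484 pos [0.5966 0.0381 0.1307] 
torque z, tau6: [[0.092, -0.103], [0.019, 0.083], [-0.039, 0.014]] F [-2.2  2.4  5.1]
```

```bash

python3 -m creep '[[[0,0,0],[0,0,0.03]],[[0,0,0],[0,0,0.03]]]' >/dev/null && python3 tq.py && python3 -m creep '[[[0,0,0],[0,0,0.03]],[[0,0,0],[0,0,0.03]]]' >/dev/null && python3 tq.py && python3 -m creep '[[[0,0,0],[0,0,0.03]],[[0,0,0],[0,0,0.03]]]' >/dev/null && python3 tq.py && python3 -m creep '[[[0,0,0],[0,0,0.03]],[[0,0,0],[0,0,0.03]]]' >/dev/null && python3 tq.py && python3 -m creep '[[[0,0,0],[0,0,0.03]],[[0,0,0],[0,0,0.03]]]' >/dev/null && python3 tq.py && python3 -m creep '[[[0,0,0],[0,0,0.03]],[[0,0,0],[0,0,0.03]]]' >/dev/null && python3 tq.py && python3 -m creep '[[[0,0,0],[0,0,0.03]],[[0,0,0],[0,0,0.03]]]' >/dev/null && python3 tq.py && python3 -m creep '[[[0,0,0],[0,0,0.03]],[[0,0,0],[0,0,0.03]]]' >/dev/null && python3 tq.py && python3 -m creep '[[[0,0,0],[0,0,0.03]],[[0,0,0],[0,0,0.03]]]' >/dev/null && python3 tq.py && python3 -m creep '[[[0,0,0],[0,0,0.03]],[[0,0,0],[0,0,0.03]]]' >/dev/null && python3 tq.py && python3 -m creep '[[[0,0,0],[0,0,0.03]],[[0,0,0],[0,0,0.03]]]' >/dev/null && python3 tq.py && python3 -m creep '[[[0,0,0],[0,0,0.03]],[[0,0,0],[0,0,0.03]]]' >/dev/null && python3 tq.py
```

```text
t 17.45 toolyaw 1.0901 j6 0.544 pos [0.5966 0.0381 0.1308] 
torque z, tau6: [[0.105, -0.103], [-0.02, 0.083], [-0.034, 0.014]] F [-1.9  2.8  5. ]
t 17.80 toolyaw 1.0301 j6 0.604 pos [0.5966 0.0381 0.1307] 
torque z, tau6: [[0.077, -0.103], [-0.006, 0.083], [-0.089, 0.014]] F [-1.7  2.3  5.1]
t 18.15 toolyaw 0.9701 j6 0.664 pos [0.5966 0.0382 0.1308] 
torque z, tau6: [[0.14, -0.103], [-0.042, 0.083], [-0.078, 0.014]] F [-2.9  2.7  5.5]
t 18.50 toolyaw 0.9102 j6 0.724 pos [0.5966 0.0382 0.1307] 
torque z, tau6: [[0.113, -0.103], [-0.049, 0.083], [-0.083, 0.014]] F [-2.1  2.9  5.4]
t 18.85 toolyaw 0.8501 j6 0.784 pos [0.5966 0.0382 0.1307] 
torque z, tau6: [[0.035, -0.103], [-0.049, 0.084], [-0.033, 0.014]] F [-1.8  2.8  5.7]
t 19.20 toolyaw 0.7901 j6 0.844 pos [0.5966 0.0382 0.1307] 
torque z, tau6: [[0.073, -0.103], [0.017, 0.083], [-0.094, 0.014]] F [-2.5  2.4  5.2]
t 19.55 toolyaw 0.7301 j6 0.904 pos [0.5966 0.0382 0.1307] 
torque z, tau6: [[0.08, -0.104], [0.029, 0.083], [-0.128, 0.014]] F [-1.9  3.   5.6]
t 19.90 toolyaw 0.6701 j6 0.964 pos [0.5966 0.0382 0.1307] 
torque z, tau6: [[0.124, -0.104], [-0.015, 0.083], [-0.06, 0.014]] F [-2.4  3.5  4.8]
t 20.25 toolyaw 0.6101 j6 1.024 pos [0.5966 0.0382 0.1307] 
torque z, tau6: [[0.066, -0.104], [0.051, 0.083], [-0.042, 0.014]] F [-2.2  3.2  5.1]
t 20.60 toolyaw 0.5502 j6 1.084 pos [0.5967 0.0383 0.1307] 
torque z, tau6: [[0.084, -0.104], [-0.023, 0.083], [0.008, 0.014]] F [-2.1  2.6  5.2]
t 20.95 toolyaw 0.4903 j6 1.144 pos [0.5967 0.0383 0.1307] 
torque z, tau6: [[0.164, -0.078], [0.023, 0.11], [-0.041, 0.041]] F [-1.4  2.8  6. ]
```

Contact shows clearly in tau6, which rose by 0.027. I'll take it 0.06 rad at a time.

```bash
python3 -m creep '[[[0,0,0],[0,0,0.03]],[[0,0,0],[0,0,0.03]]]' >/dev/null; python3 tq.py
```

```text
t 21.30 toolyaw 0.4304 j6 1.204 pos [0.5967 0.0383 0.1307] 
torque z, tau6: [[0.174, -0.037], [0.012, 0.154], [-0.014, 0.086]] F [-1.6  2.9  4.6]
```

```bash
python3 -m creep '[[[0,0,0],[0,0,0.025]],[[0,0,0],[0,0,0.025]]]' >/dev/null; python3 tq.py;python3 -m creep '[[[0,0,0],[0,0,0]],[[0,0,0],[0,0,0]]]'|grep gr; python3 tq.py
```

```text
t 21.65 toolyaw 0.3806 j6 1.254 pos [0.5967 0.0383 0.1307] 
torque z, tau6: [[0.2, 0.031], [0.121, 0.184], [0.077, 0.127]] F [-1.6  2.6  4.9]
grip_width: 0.0107
grasp_force: 60.5
t 22.00 toolyaw 0.3808 j6 1.254 pos [0.5967 0.0383 0.1307] 
torque z, tau6: [[0.051, 0.054], [0.042, 0.054], [0.021, 0.054]] F [-1.7  3.1  5.1]
```

```bash
python3 -m creep '[[[0,0,0],[0,0,0.03]],[[0,0,0],[0,0,0.03]]]' >/dev/null; python3 tq.py;python3 -m creep '[[[0,0,0],[0,0,0]],[[0,0,0],[0,0,0]]]'|grep gr; python3 tq.py
```

```text
t 22.35 toolyaw 0.3205 j6 1.314 pos [0.5968 0.0383 0.1307] 
torque z, tau6: [[0.253, 0.062], [0.179, 0.243], [0.16, 0.179]] F [-1.7  2.7  5.4]
grip_width: 0.011
grasp_force: 60.6
t 22.70 toolyaw 0.3206 j6 1.314 pos [0.5968 0.0383 0.1308] 
torque z, tau6: [[0.096, 0.09], [0.075, 0.09], [0.099, 0.09]] F [-2.2  2.7  5.3]
```

```bash
python3 -m creep '[[[0,0,0],[0,0,0]],[[0,0,0],[0,0,0]],[[0,0,0],[0,0,0]],[[0,0,-10],[0,0,0]],[[0,0,-20],[0,0,0]],[[0,0,-25],[0,0,0]],[[0,0,-25],[0,0,0]],[[0,0,-22],[0,0,0]],[[0,0,0],[0,0,0]]]' 34; python3 -m creep '[[[0,0,0],[0,0,0.179]],[[0,0,0],[0,0,0.179]],[[0,0,0],[0,0,0.179]],[[0,0,0],[0,0,0.179]],[[0,0,0],[0,0,0.179]],[[0,0,0],[0,0,0.179]],[[0,0,0],[0,0,0.179]],[[0,0,0],[0,0,0.178]],[[0,0,0],[0,0,0]]]' 85; python3 look.py w4
```

```text
clock: 23.82
eef_pos: [0.598, 0.0376, 0.2351]
tool_rot: [0.585, 0.811, 0.002, 0.002]
ft_force: [0.6, 0.3, 0.2]
grip_width: 0.0343
grasp_force: 0.0
clock: 24.95
eef_pos: [0.5961, 0.0375, 0.2312]
tool_rot: [0.973, 0.229, -0.001, -0.0]
ft_force: [-0.1, 0.0, -0.7]
grip_width: 0.0847
grasp_force: 0.0
[0.5961 0.0375 0.2312] [ 0.0629  0.4393  0.2882  1.4214 -0.0001  2.7427] [-0.1411  0.0163 -0.6996] [-0.0263  0.0078  0.0038] 24.95
well_mouth 0.77 [329.1, 247.5] [0.5993 0.0376 0.16  ] tool mm [ 3.0075  1.4397 71.2396]
knob_top 0.93 [327.1, 245.2] [0.5983 0.0384 0.154 ] tool mm [ 2.4887  0.214  77.2412]
cover_tab 0.93 [58.2, 275.1] [0.5348 0.1632 0.199 ] tool mm [   1.2405 -139.7953   32.3251]
knob top 1186 ((596.9234008789062, 38.160430908203125), (12.532328605651855, 39.762332916259766), 23.638582229614258) 0.15324214740918737 [0.5978 0.0386 0.1532]
bar yaw deg 113.63861 tool y yaw -63.539608870531374
```

View pics/w4.png

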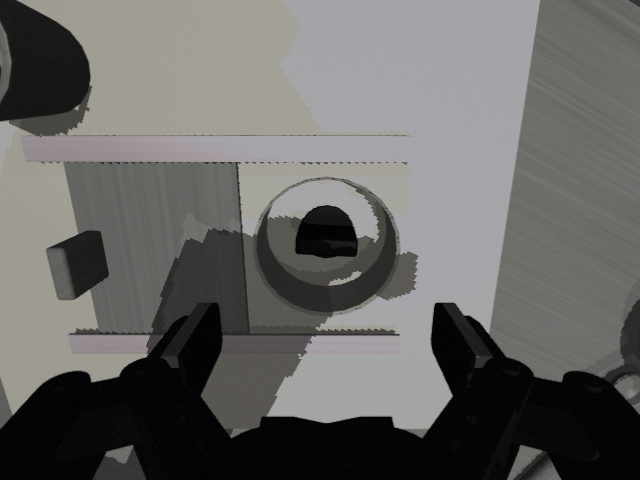

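The knob bar turned 93° in all and has sprung back about 0.09 rad, as expected. In the image it sits at (327,245), and the tab is at (78,265). Next I'll close the cover.

```bash
python3 -m creep '[[[0,-45,0],[0,0,0]],[[0,-50,0],[0,0,0]],[[0,-44,0],[0,0,0]],[[0,0,0],[0,0,0]],[[0,0,20],[0,0,0]],[[0,0,20],[0,0,0]],[[0,0,14],[0,0,0]],[[0,0,0],[0,0,0]],[[0,0,0],[0,0,0]]]' 85; python3 -m creep '[[[0,0,0],[0,0,0]],[[0,0,0],[0,0,0]],[[0,0,0],[0,0,0]],[[0,0,0],[0,0,0]],[[0,0,0],[0,0,0]],[[0,0,0],[0,0,0]]]' 0;  python3 -m creep '[[[0,8,0],[0,0,0]],[[0,15,0],[0,0,0]],[[0,15,0],[0,0,0]],[[0,15,0],[0,0,0]],[[0,15,0],[0,0,0]],[[0,15,0],[0,0,0]],[[0,10,0],[0,0,0]],[[0,5,0],[0,0,0]],[[0,0,0],[0,0,0]],[[0,0,0],[0,0,0]]]'
```

```text
clock: 26.28
eef_pos: [0.5355, 0.162, 0.1789]
tool_rot: [0.974, 0.228, 0.001, 0.0]
ft_force: [-0.4, 1.7, 1.2]
grip_width: 0.0849
grasp_force: 0.0
clock: 27.02
eef_pos: [0.5349, 0.1622, 0.1786]
tool_rot: [0.974, 0.228, 0.0, -0.0]
ft_force: [-1.2, -0.3, 3.1]
grip_width: 0.0089
grasp_force: 59.9
clock: 28.28
eef_pos: [0.5792, 0.0729, 0.1786]
tool_rot: [0.974, 0.227, 0.001, 0.001]
ft_force: [-0.3, -1.4, 4.8]
grip_width: 0.0089
grasp_force: 60.3
```

```bash
python3 -m creep '[[[0,1,0],[0,0,0]],[[0,1,0],[0,0,0]],[[0,0,0],[0,0,0]],[[0,0,0],[0,0,0]]]'; python3 -m creep '[[[0,1,0],[0,0,0]],[[0,1,0],[0,0,0]],[[0,0,0],[0,0,0]],[[0,0,0],[0,0,0]]]'
```

```text
clock: 28.78
eef_pos: [0.5792, 0.0729, 0.1786]
tool_rot: [0.974, 0.228, 0.0, -0.001]
ft_force: [-2.3, 3.0, 5.9]
grip_width: 0.0086
grasp_force: 60.4
clock: 29.28
eef_pos: [0.5792, 0.0728, 0.1786]
tool_rot: [0.974, 0.229, -0.0, -0.002]
ft_force: [-4.8, 7.0, 7.6]
grip_width: 0.0086
grasp_force: 60.6
```

Force rises without movement, so the cover is against its stop. I'll ease off, release and rise.

```bash
python3 -m creep '[[[0,-2,0],[0,0,0]],[[0,0,0],[0,0,0]],[[0,0,0],[0,0,0]],[[0,0,0],[0,0,0]],[[0,0,0],[0,0,0]],[[0,0,-20],[0,0,0]],[[0,0,-30],[0,0,0]],[[0,0,-30],[0,0,0]],[[0,0,-30],[0,0,0]],[[0,0,0],[0,0,0]],[[0,0,0],[0,0,0]]]' 85; python3 look.py w5
```

```text
clock: 30.65
eef_pos: [0.579, 0.0725, 0.2875]
tool_rot: [0.974, 0.228, -0.0, -0.0]
ft_force: [-0.3, -0.9, -0.3]
grip_width: 0.0852
grasp_force: 0.0
[0.579  0.0725 0.2875] [ 0.1246  0.4007  0.3739  1.5449 -0.      2.8064] [-0.3056 -0.8953 -0.3412] [-0.029   0.0107  0.0216] 30.65
well_mouth 0.72 [377.3, 226.6] [0.5967 0.0379 0.16  ] tool mm [  0.6126  38.9002 127.5361]
cover_tab 0.7 [376.8, 225.1] [0.6048 0.0486 0.199 ] tool mm [12.5986 32.8687 88.5276]
```

View pics/w5.png

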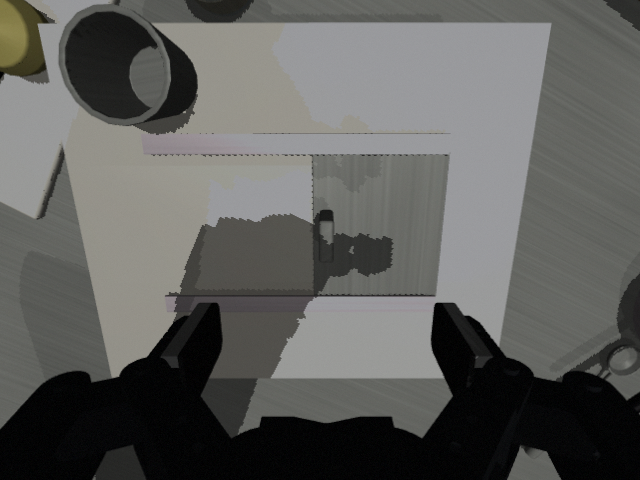

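The cover is shut, with its plate over the well and the tab at (326,235), directly under the tool. The network's tab reading of (377,225) is a false one. The cup is undisturbed and the gripper is clear.

```bash
python3 -c "
from workcell import workorder
print(workorder.job_done())"
```

```text
the job is handed in; nothing more can be done
None
```

I handed the job in at about 31 s. The cover was opened, the knob turned about 93° clockwise to an estimated 0.17 N m on the seal (about 0.25 N m while turning), and the cover pushed shut to its stop. The gripper ended clear of everything; the hand-in returned no verdict, and the cam force left on the seal could not be measured.

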